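Find the jar lid that rocks and press it home

TASK

One of the four blue-lidded jars in the clear packing bin has a lid that is not home: press lightly on the edge of one lid after another until you find the one that rocks, then press that lid down at its middle until it sits fully home and no longer rocks. Finish while still holding that lid down with a light steady push of the fingertips. Only press: do not pinch, lift or pull off any lid, and leave everything else as it stands.

Things in the scene. Friction and masses are not known exactly. Their poses are not given: they have to be found in the camera images.
- bin: clear packing bin, fixed, 205 (its x) x 300 (its y) x 65 mm high, walls 4 mm; origin at the centre of its underside. It holds four white jars with blue lids near its corners, lid centres at (x, y) = (-47, 98) a, (-47, -98) b, (47, 98) c, (47, -98) d mm in its frame, and two loose tubes along its middle.
- lid_a: one of four identical round blue lids, 70 mm across, 16 mm deep, flat on top, on a white jar at the bin's -x, +y corner. Origin: centre of the top face, z up when level. The jars stand on packing of uneven thickness: lid tops lie 96 to 110 mm above the bench, so height does not tell which lid is loose. A lid that is home is rigid wherever it is pressed (under 0.03 rad of tilt).
- lid_b: blue lid of the jar at the bin's -x, -y corner, the same as lid_a. Exactly one of the four, any of them, drawn anew each time, is not home: it stands level but 6 mm proud. A press of 1 to 5 N on its top 20 to 28 mm from the centre tilts it by about 0.2 rad (11 degrees): the edge sinks about 6 mm, a fingertip there 2 to 5 mm; let go, it springs back level. Such a press does not seat it (a hard one may sink it 1 mm).
- lid_c: blue lid of the jar at the bin's +x, +y corner, the same as lid_a. How the loose one seats: pressed at its middle (within 8 mm of the centre) with more than about 12 N (15 to 20 N is right) it goes 6 mm down, is then rigid like the others, and stays down.
- lid_d: blue lid of the jar at the bin's +x, -y corner, the same as lid_a. The lids are not fastened upwards: any of them could be pulled off its jar, which is not wanted.
- tube_a: white tube with blue cap, 30 mm across, 80 mm tall, standing loose in the middle of the bin between jars a and b; origin at the centre of its foot. Only a bystander: leave it where it is.
- tube_b: white tube with blue cap, 30 mm across, 80 mm tall, standing loose in the middle of the bin between jars c and d; origin at the centre of its foot. Only a bystander: leave it where it is.
- tube_c: the same kind of tube, 30 mm across, 80 mm tall, standing on the bench to the left of the bin; origin at the centre of its foot. Only a bystander: leave it where it is.
- tape_roll: roll of brown tape lying flat, 100 mm across, 48 mm high, on the bench to the left; origin at the centre of its underside. Only a bystander: leave it where it is.
- marker: marker pen, 125 x 15 x 14 mm, lying on the bench to the right, along its x; origin at the centre of its underside. Only a bystander: leave it where it is.
- open_jar: empty white jar without lid, 66 mm across, 70 mm tall, on the bench to the right; origin at the centre of its foot. Only a bystander: leave it where it is.
- small_carton: small white carton with a red stripe, 110 x 160 x 60 mm, on the bench to the right; origin at the centre of its underside. Only a bystander: leave it where it is.

How it is judged:
On the way, in this order (a step that is already met when the one before it is completed fails the run):
1. the loose lid has been made to rock by a press on its edge (tilted by more than 0.08 rad) (((angle between lid_a's own z axis and vertical above 0.08 rad and contact force between the fingers and lid_a above 0.3 N) or (angle between lid_b's own z axis and vertical above 0.08 rad and contact force between the fingers and lid_b above 0.3 N) or (angle between lid_c's own z axis and vertical above 0.08 rad and contact force between the fingers and lid_c above 0.3 N) or (angle between lid_d's own z axis and vertical above 0.08 rad and contact force between the fingers and lid_d above 0.3 N))), for 0.1 s.
2. that lid has been pressed home, level (z of lid_a in the frame of bin below 0.1055 m and angle between each of lid_a, lid_b, lid_c, lid_d's own z axis and vertical below 0.035 rad and z of lid_b in the frame of bin below 0.0975 m and z of lid_c in the frame of bin below 0.1025 m and z of lid_d in the frame of bin below 0.0995 m and ((distance of lid_a from where it was at the start of the episode above 0.004 m and contact force between the fingers and lid_a above 2 N) or (distance of lid_b from where it was at the start of the episode above 0.004 m and contact force between the fingers and lid_b above 2 N) or (distance of lid_c from where it was at the start of the episode above 0.004 m and contact force between the fingers and lid_c above 2 N) or (distance of lid_d from where it was at the start of the episode above 0.004 m and contact force between the fingers and lid_d above 2 N))), for 0.2 s.
At the end, for the whole second after the job is handed in: All four lids are home (within 1.5 mm of their seats, level within 0.035 rad), the fingertips still press with more than 2 N on the lid that was loose at the start, and every bystander stands within 20 mm of where it was (all of step 2 and distance of each of tube_a, tube_b, tube_c, tape_roll, marker, open_jar, small_carton from where it was at the start of the episode below 0.02 m); the arm keeps its last pose, push and grip.
It fails at once if a lid was lifted or pulled up off its jar (more than 5 mm above where a loose lid rests) (z of lid_a in the frame of bin above 0.115 m or z of lid_b in the frame of bin above 0.107 m or z of lid_c in the frame of bin above 0.112 m or z of lid_d in the frame of bin above 0.109 m).
It fails at once if a bystander was lifted, carried or knocked more than 20 mm from its place (distance of any of tube_a, tube_b, tube_c, tape_roll, marker, open_jar, small_carton from where it was at the start of the episode above 0.02 m).
It fails at once if a tube or the open jar was knocked over (angle between any of tube_a, tube_b, tube_c, open_jar's own z axis and vertical above 0.5 rad).
It also fails if it takes over 48 s, if anything falls off the work surface, if the arm or the gripper's body presses on something with over 40 N, if the wrist force passes 120 N, or if a joint passes its speed limit or range.

ROBOT

A 6-joint arm with a two-finger parallel gripper is mounted at the origin on the work surface. World frame = base frame: x ahead of the robot, y to its left, z up, the work surface at z = 0. Lengths are in m, angles in rad, forces in N, time in s.
With the tool pointing down it reaches from about 0.35 to 0.775 m from the base axis. Payload 5.5 kg.
Tool frame: the origin (TCP) lies on the centre line of the jaws, within the pads' length; the fingertips stand 8 mm ahead of it and the grasp point (between the pads) lies 11 mm behind it; z points along the fingers, y is the direction in which the jaws open and shut (so a half turn about z gives the same grasp; the last joint's range is limited). The gripper opens to 85 mm and grips with 20 to 120 N. Pads are 22 mm wide; open, the fingers measure 114 mm over their backs; the gripper's body (76 mm by 85 mm) begins 54 mm behind the grasp point. The pads swing forward as they close: fully open they stand 13 mm farther back than shut.
Start: joints at [1.078, 0.313, 0.046, 1.304, 0, 1.431], TCP at [0.199, 0.54, 0.239] pointing down, gripper open.
Joint ranges: [-2.76, 2.76], [-0.86, 1.69], [-1.03, 1.26], [-2.2, 2.34], [-1.47, 1.5], [-3.14, 3.14]. Speed limits (rad/s): [2.57, 2.57, 3.14, 3.14, 3.14, 3.14].

INTERFACE

Orientations are given as a unit quaternion [w, x, y, z].
In Python, from workcell import env gives the robot as it stands. The module is installed in compiled form; this text tells all that it offers.
- The arm moves only by the tool play_rows, never from a script. Its argument "steps" is a list of rows, each an object with "claw": the closure in counts, from 0 (fully open) to 255 (shut); "dp": the shift along the tool's x, y, z in m, a list of three; "angular": the turn, a rotation vector about the tool's x, y, z in degrees, a list of three. In form: [{"claw": claw, "dp": [dx, dy, dz], "angular": [wx, wy, wz]}, ...]. A call has exactly 8 rows; each row shifts and turns the commanded pose from where the row before left it, along the tool's axes as they then stand; what a row does not reach is not made up. A row lasts 1/12 s, in which the tool goes at most 41.7 mm and 7.16 degrees, less where a joint would pass 70% of its speed; a pose out of reach is approached as far as the arm can. A call is refused whole if a number of a shift passes 0.0417 or a number of a turn 7.16, either way. A call with a gripper value outside its range is refused whole. The fingers move at their own pace and stop on an object; "force" is the grip in N (left out, the last holds). Time passes only in rows, so rows that do not move let the fingers close, or fill a call up. It gives the time, the measured TCP pose, the force and the opening at its end, in the units of the state.
- env.get_state(): the state, without advancing time (a new reading comes with each control period).
- env.read_camera(name): name is "scene" or "top" or "wrist"; returns (picture, depth): 420x560x3 uint8, red, green, blue; 420x560 float32, m along the optical axis (not along the pixel's ray), 0 where there is no reading.
- env.calibration(name): a dict with "fx", "fy", "cx", "cy" (pixels), "world_from_camera" (4x4, takes a point from camera to world coordinates); the wrist camera has in their place "hand_eye" (4x4, takes a point from camera to tool coordinates, whose origin is the TCP and whose axes are the flange's). Camera axes: x right, y down, z forward; pixel columns grow to the right and rows downward; lengths in m; the calibration is good to about 2 mm. A picture is of the moment at which its call begins: read the wrist's pose just before it. calibration takes no time and is no camera call.
- env.hand_in(): hands the job in, once; it reports no verdict.
The state is a dict: "clock": time; "joint_pos": joint angles; "qvel": joint speeds; "tau": joint torques, N m; "tcp_pos": TCP position; "orientation": TCP orientation; "wrist_force": force on the tool from outside, world axes, zero at the start; "ft_torque": the same for the moment, N m; "finger_gap": finger opening in m.
Only numpy, scipy, OpenCV 4.12 (cv2) and the standard library are available. Lean on these libraries where they do the work, as an engineer would, in place of code of your own. Each camera call takes 0.05 s, during which the arm holds its last target. There are 200 camera calls.

## Working session

There is one attempt and no reset: what is moved stays moved. The work goes in short steps, Python scripts to look and compute and a tool call to move; the robot and the scene stay as the last step left them, time stands still between calls to the robot, and variables do not carry over. Pictures are saved under pics/ and viewed, about 8 in all and at most 12, crops included, and the job is handed in when it is done.

Besides the shell and the picture viewer there is one more tool, called after "Emit:" as name([rows], argument=value, ...), one row to a line, values as JSON. play_rows: Moves the arm, as the interface text tells. Its arguments: {"type":"object","properties":{"steps":{"type":"array","items":{"type":"object","properties":{"claw":{"type":"number"},"dp":{"type":"array","items":{"type":"number"}},"angular":{"type":"array","items":{"type":"number"}}}}},"force":{"type":"number"}},"required":["steps"]}

```bash
mkdir -p pics; cat > h.py <<'E'
import numpy as np, cv2
from workcell import env
from scipy.spatial.transform import Rotation as R
def st():
    s=env.get_state(); q=s['orientation']
    print('t',round(s['clock'],2),'tcp',np.round(s['tcp_pos'],4),'q',np.round(q,3),'F',np.round(s['wrist_force'],2),'gap',s['finger_gap']); return s
def rot(s): q=s['orientation']; return R.from_quat([q[1],q[2],q[3],q[0]]).as_matrix()
def cloud(name,s=None):
    p,d=env.read_camera(name); c=env.calibration(name)
    if name=='wrist':
        T=np.eye(4);T[:3,:3]=rot(s);T[:3,3]=s['tcp_pos'];T=T@np.array(c['hand_eye'])
    else: T=np.array(c['world_from_camera'])
    v,u=np.mgrid[:420,:560]
    P=np.stack([(u-c['cx'])/c['fx']*d,(v-c['cy'])/c['fy']*d,d],-1)@T[:3,:3].T+T[:3,3]
    P[d==0]=np.nan
    return p,P
E
cat > m.py <<'E'
from h import *
s=st(); print(np.round(rot(s),3))
p,P=cloud('top'); cv2.imwrite('pics/top.png',p[...,::-1])
hsv=cv2.cvtColor(p,cv2.COLOR_RGB2HSV)
m=cv2.inRange(hsv,(95,90,50),(130,255,255))
n,l,stt,c=cv2.connectedComponentsWithStats(m)
for i in range(1,n):
    if stt[i,4]>60:
        q=P[l==i]; zt=np.nanpercentile(q[:,2],70); q=q[abs(q[:,2]-zt)<.004]
        (cx,cy),r=cv2.minEnclosingCircle(q[:,:2].astype(np.float32))
        print(np.round(c[i]),stt[i,4],'z',round(zt,4),'mean',np.round(q.mean(0),4),'circ',round(cx,4),round(cy,4),round(r,4))
E
python3 m.py; python3 -c "
from h import *
p,_=cloud('scene');cv2.imwrite('pics/scene.png',p[...,::-1])"
```

```text
t 0.0 tcp [0.1984 0.5391 0.2384] q [-0.     0.175  0.984 -0.001] F [0.25 0.18 0.08] gap 0.0851324268086732
[[-0.938  0.345 -0.001]
 [ 0.345  0.938 -0.002]
 [ 0.    -0.002 -1.   ]]
[272. 158.] 535 z 0.1026 mean [0.6449 0.0146 0.1018] circ 0.6451 0.0138 0.0349
[346. 165.] 525 z 0.0992 mean [ 0.6217 -0.1796  0.0986] circ 0.6217 -0.1804 0.0349
[308. 163.] 100 z 0.0856 mean [ 0.6334 -0.0796  0.0852] circ 0.6322 -0.0804 0.0146
[269. 194.] 509 z 0.1057 mean [0.5518 0.0255 0.1049] circ 0.5516 0.0251 0.0347
[343. 201.] 512 z 0.1039 mean [ 0.5289 -0.1693  0.1032] circ 0.5288 -0.1693 0.035
[313. 196.] 103 z 0.0857 mean [ 0.5449 -0.0928  0.0851] circ 0.545 -0.0929 0.0148
[134. 236.] 102 z 0.0816 mean [0.4507 0.3811 0.0809] circ 0.4504 0.3813 0.0149
```

View pics/top.png

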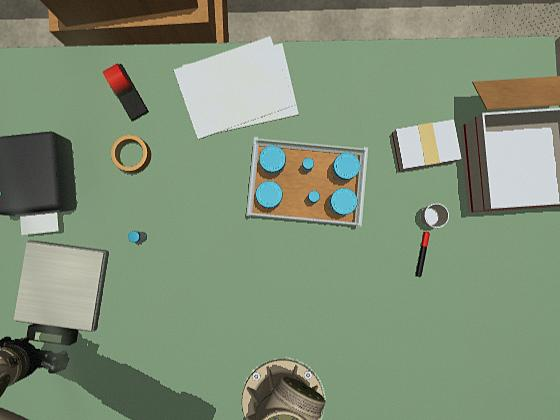

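View pics/scene.png

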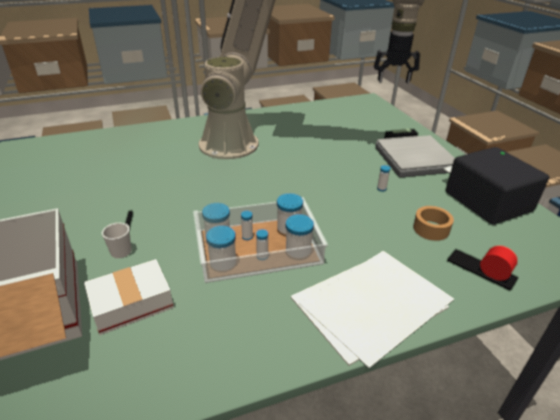

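The top view shows the bin at about (308,180), with lids at (272,158) c, (346,165) d, (269,194) a and (343,201) b. Their radii measure 35 mm and heights 99 to 106 mm, which fits the sizes given. I'll start at lid b, because its height exceeds its stated seat height by the most. The press will show whether it's really the loose one. Next I'll move above its robot-side edge with the claw shut.

Emit:
play_rows([
  {"claw": 255, "dp": [-0.022, -0.0229, 0], "angular": [0, 0, 0]},
  {"claw": 255, "dp": [-0.022, -0.0229, 0], "angular": [0, 0, 0]},
  {"claw": 255, "dp": [-0.022, -0.0229, 0], "angular": [0, 0, 0]},
  {"claw": 255, "dp": [-0.022, -0.0229, 0], "angular": [0, 0, 0]},
  {"claw": 255, "dp": [-0.022, -0.0229, 0], "angular": [0, 0, 0]},
  {"claw": 255, "dp": [-0.022, -0.0229, 0], "angular": [0, 0, 0]},
  {"claw": 255, "dp": [-0.022, -0.0229, 0], "angular": [0, 0, 0]},
  {"claw": 255, "dp": [-0.022, -0.0229, 0], "angular": [0, 0, 0]},
], force=30)

```text
clock: 0.77
tcp_pos: [0.3006, 0.3053, 0.239]
orientation: [-0.0, 0.175, 0.985, -0.0]
wrist_force: [-0.7, 0.5, 1.1]
finger_gap: -0.0
```

```bash
python3 -c "
from h import *
s=st();print(np.round(s['joint_pos'],2))"
```

```text
t 0.77 tcp [0.3006 0.3053 0.239 ] q [-0.     0.175  0.985 -0.   ] F [-0.66  0.5   1.08] gap -1.34028876951594e-06
[ 0.61  0.03 -0.3   1.24 -0.    0.96]
```

Emit:
play_rows([
  {"claw": 255, "dp": [-0.022, -0.0229, 0], "angular": [0, 0, 0]},
  {"claw": 255, "dp": [-0.022, -0.0229, 0], "angular": [0, 0, 0]},
  {"claw": 255, "dp": [-0.022, -0.0229, 0], "angular": [0, 0, 0]},
  {"claw": 255, "dp": [-0.022, -0.0229, 0], "angular": [0, 0, 0]},
  {"claw": 255, "dp": [-0.022, -0.0229, 0], "angular": [0, 0, 0]},
  {"claw": 255, "dp": [-0.022, -0.0229, 0], "angular": [0, 0, 0]},
  {"claw": 255, "dp": [-0.022, -0.0229, 0], "angular": [0, 0, 0]},
  {"claw": 255, "dp": [-0.022, -0.0229, 0], "angular": [0, 0, 0]},
])

```text
clock: 1.43
tcp_pos: [0.4024, 0.0726, 0.2391]
orientation: [-0.0, 0.176, 0.984, 0.0]
wrist_force: [0.2, -0.1, 0.2]
finger_gap: 0.0001
```

Emit:
play_rows([
  {"claw": 255, "dp": [-0.022, -0.0229, 0], "angular": [0, 0, 0]},
  {"claw": 255, "dp": [-0.022, -0.0229, 0], "angular": [0, 0, 0]},
  {"claw": 255, "dp": [-0.022, -0.0229, 0], "angular": [0, 0, 0]},
  {"claw": 255, "dp": [-0.022, -0.0229, 0], "angular": [0, 0, 0]},
  {"claw": 255, "dp": [-0.022, -0.0229, 0], "angular": [0, 0, 0]},
  {"claw": 255, "dp": [-0.022, -0.0229, 0], "angular": [0, 0, 0]},
  {"claw": 255, "dp": [-0.022, -0.0229, 0], "angular": [0, 0, 0]},
  {"claw": 255, "dp": [0, 0, 0], "angular": [0, 0, 0]},
])

```text
clock: 2.1
tcp_pos: [0.4936, -0.1342, 0.2384]
orientation: [0.001, 0.178, 0.984, -0.001]
wrist_force: [0.1, 0.2, -0.2]
finger_gap: 0.0001
```

```bash
python3 -c "
from h import *
s=st()
for t in [(.5289,-.1693),(.5289-.0235,-.1693+.0086)]:
  d=np.array([*t,.1035+.008])-s['tcp_pos'];print('tool',np.round(rot(s).T@d,4))
p,P=cloud('wrist',s);cv2.imwrite('pics/w.png',p[...,::-1])
m=cv2.inRange(cv2.cvtColor(p,cv2.COLOR_RGB2HSV),(95,90,50),(130,255,255))
n,l,S,c=cv2.connectedComponentsWithStats(m)
for i in range(1,n):
    if S[i,4]>300:
        q=P[l==i]; q=q[~np.isnan(q[:,2])]; zt=np.percentile(q[:,2],70); q=q[abs(q[:,2]-zt)<.004]
        if len(q)<50: continue
        print(np.round(c[i]),S[i,:5],round(zt,4),[np.round(v,4) for v in cv2.minEnclosingCircle(q[:,:2].astype(np.float32))])"
```

```text
t 2.1 tcp [ 0.4936 -0.1342  0.2384] q [ 0.001  0.178  0.984 -0.001] F [ 0.07  0.19 -0.17] gap 8.170480714260052e-05
tool [-0.0451 -0.0203  0.127 ]
tool [-0.0201 -0.0205  0.127 ]
[456. 198.] [ 416  161   82   75 4575] 0.1046 [array([0.5527, 0.0228]), np.float64(0.0356)]
[249. 237.] [ 219  209   72   68 2596] 0.1024 [array([ 0.529 , -0.1708]), np.float64(0.0347)]
[331. 227.] [317 213  29  30 677] 0.0841 [array([ 0.5461, -0.0949]), np.float64(0.0152)]
[462. 283.] [ 425  250   76   67 3732] 0.1015 [array([0.6451, 0.013 ]), np.float64(0.0362)]
```

Emit:
play_rows([
  {"claw": 255, "dp": [-0.01, -0.0105, 0.02], "angular": [0, 0, 0]},
  {"claw": 255, "dp": [-0.01, -0.0105, 0.02], "angular": [0, 0, 0]},
  {"claw": 255, "dp": [0, 0, 0.02], "angular": [0, 0, 0]},
  {"claw": 255, "dp": [0, 0, 0.02], "angular": [0, 0, 0]},
  {"claw": 255, "dp": [0, 0, 0.02], "angular": [0, 0, 0]},
  {"claw": 255, "dp": [0, 0, 0.014], "angular": [0, 0, 0]},
  {"claw": 255, "dp": [0, 0, 0.006], "angular": [0, 0, 0]},
  {"claw": 255, "dp": [0, 0, 0], "angular": [0, 0, 0]},
])

```text
clock: 2.82
tcp_pos: [0.5015, -0.1546, 0.1177]
orientation: [-0.002, 0.175, 0.985, 0.001]
wrist_force: [0.8, 0.2, 0.7]
finger_gap: 0.0005
```

Emit:
play_rows([
  {"claw": 255, "dp": [0, 0, 0.001], "angular": [0, 0, 0]},
  {"claw": 255, "dp": [0, 0, 0.001], "angular": [0, 0, 0]},
  {"claw": 255, "dp": [0, 0, 0.001], "angular": [0, 0, 0]},
  {"claw": 255, "dp": [0, 0, 0.001], "angular": [0, 0, 0]},
  {"claw": 255, "dp": [0, 0, 0.001], "angular": [0, 0, 0]},
  {"claw": 255, "dp": [0, 0, 0.001], "angular": [0, 0, 0]},
  {"claw": 255, "dp": [0, 0, 0], "angular": [0, 0, 0]},
  {"claw": 255, "dp": [0, 0, 0], "angular": [0, 0, 0]},
])

```text
clock: 3.48
tcp_pos: [0.503, -0.1561, 0.1133]
orientation: [-0.0, 0.176, 0.984, 0.0]
wrist_force: [0.6, -0.1, 0.1]
finger_gap: -0.0
```

Emit:
play_rows([
  {"claw": 255, "dp": [-0.005, -0.004, 0], "angular": [0, 0, 0]},
  {"claw": 255, "dp": [0, 0, 0.001], "angular": [0, 0, 0]},
  {"claw": 255, "dp": [0, 0, 0.001], "angular": [0, 0, 0]},
  {"claw": 255, "dp": [0, 0, 0.001], "angular": [0, 0, 0]},
  {"claw": 255, "dp": [0, 0, 0], "angular": [0, 0, 0]},
  {"claw": 255, "dp": [0, 0, 0], "angular": [0, 0, 0]},
  {"claw": 255, "dp": [0, 0, 0], "angular": [0, 0, 0]},
  {"claw": 255, "dp": [0, 0, 0], "angular": [0, 0, 0]},
])

```text
clock: 4.15
tcp_pos: [0.5064, -0.1615, 0.1103]
orientation: [0.0, 0.175, 0.984, 0.0]
wrist_force: [-0.7, 0.0, -0.3]
finger_gap: -0.0001
```

Radial position is right (24 mm off the centre), with the tip at about 0.1023 and no force yet. I'll keep going down in small steps.

Emit:
play_rows([
  {"claw": 255, "dp": [0, 0, 0.0005], "angular": [0, 0, 0]},
  {"claw": 255, "dp": [0, 0, 0.0005], "angular": [0, 0, 0]},
  {"claw": 255, "dp": [0, 0, 0.0005], "angular": [0, 0, 0]},
  {"claw": 255, "dp": [0, 0, 0.0005], "angular": [0, 0, 0]},
  {"claw": 255, "dp": [0, 0, 0], "angular": [0, 0, 0]},
  {"claw": 255, "dp": [0, 0, 0], "angular": [0, 0, 0]},
  {"claw": 255, "dp": [0, 0, 0], "angular": [0, 0, 0]},
  {"claw": 255, "dp": [0, 0, 0], "angular": [0, 0, 0]},
])

```text
clock: 4.82
tcp_pos: [0.5064, -0.1616, 0.1083]
orientation: [0.0, 0.175, 0.984, 0.0]
wrist_force: [-0.2, -0.7, 0.7]
finger_gap: -0.0005
```

Emit:
play_rows([
  {"claw": 255, "dp": [0, 0, 0.0005], "angular": [0, 0, 0]},
  {"claw": 255, "dp": [0, 0, 0.0005], "angular": [0, 0, 0]},
  {"claw": 255, "dp": [0, 0, 0.0005], "angular": [0, 0, 0]},
  {"claw": 255, "dp": [0, 0, 0], "angular": [0, 0, 0]},
  {"claw": 255, "dp": [0, 0, 0], "angular": [0, 0, 0]},
  {"claw": 255, "dp": [0, 0, 0], "angular": [0, 0, 0]},
  {"claw": 255, "dp": [0, 0, 0], "angular": [0, 0, 0]},
  {"claw": 255, "dp": [0, 0, 0], "angular": [0, 0, 0]},
])

```text
clock: 5.48
tcp_pos: [0.5064, -0.1616, 0.1068]
orientation: [0.0, 0.176, 0.984, 0.0]
wrist_force: [0.9, -1.7, 0.9]
finger_gap: 0.0002
```

```bash
cat > tilt.py <<'E'
from h import *
import sys
s=st(); a=[]
for k in range(3):
    p,P=cloud('wrist',s); a.append(env.get_state()['wrist_force'])
print('Fmean',np.round(np.mean(a,0),2))
cv2.imwrite('pics/%s.png'%sys.argv[1],p[...,::-1])
m=cv2.inRange(cv2.cvtColor(p,cv2.COLOR_RGB2HSV),(95,90,50),(130,255,255))
def fit(P,m,c,n):
    g=(m>0)&(np.hypot(P[...,0]-c[0],P[...,1]-c[1])<.031)&(P[...,2]>.09)
    q=P[g]
    if len(q)<20: print(n,'few',len(q));return
    A=np.c_[q[:,:2]-c,np.ones(len(q))]
    x=np.linalg.lstsq(A,q[:,2],rcond=None)[0]; print(n,len(q),'slope',np.round(x[:2],3),'z centre',round(x[2],4))
L=dict(a=(.552,.025),b=(.529,-.170),c=(.645,.0138),d=(.6217,-.180))
for n,c in L.items(): fit(P,m,c,n+' wrist')
p,P=cloud('top'); m=cv2.inRange(cv2.cvtColor(p,cv2.COLOR_RGB2HSV),(95,90,50),(130,255,255))
for n,c in L.items(): fit(P,m,c,n+' top')
E
python3 tilt.py w1
```

```text
t 5.48 tcp [ 0.5064 -0.1616  0.1068] q [0.    0.176 0.984 0.   ] F [ 0.94 -1.71  0.89] gap 0.00019836113357642188
Fmean [ 0.22 -0.49  0.74]
a wrist few 0
b wrist 1181 slope [ 0.11  -0.048] z centre 0.1031
c wrist few 0
d wrist few 0
a top 386 slope [0.011 0.01 ] z centre 0.1044
b top few 13
c top 390 slope [0.003 0.016] z centre 0.1014
d top 290 slope [0.027 0.011] z centre 0.0977
```

Lid b is sloping about 0.12 rad toward the finger, so it's the one that rocks. I'll press slightly further and hold so the rocking is clear.

Emit:
play_rows([
  {"claw": 255, "dp": [0, 0, 0.0005], "angular": [0, 0, 0]},
  {"claw": 255, "dp": [0, 0, 0.0005], "angular": [0, 0, 0]},
  {"claw": 255, "dp": [0, 0, 0.0005], "angular": [0, 0, 0]},
  {"claw": 255, "dp": [0, 0, 0], "angular": [0, 0, 0]},
  {"claw": 255, "dp": [0, 0, 0], "angular": [0, 0, 0]},
  {"claw": 255, "dp": [0, 0, 0], "angular": [0, 0, 0]},
  {"claw": 255, "dp": [0, 0, 0], "angular": [0, 0, 0]},
  {"claw": 255, "dp": [0, 0, 0], "angular": [0, 0, 0]},
])

```text
clock: 6.35
tcp_pos: [0.5066, -0.1617, 0.1056]
orientation: [0.0, 0.176, 0.984, -0.0]
wrist_force: [-0.7, -0.2, 5.2]
finger_gap: -0.0002
```

```bash
python3 tilt.py w2
```

```text
t 6.35 tcp [ 0.5066 -0.1617  0.1056] q [ 0.     0.176  0.984 -0.   ] F [-0.75 -0.23  5.15] gap -0.00021798535138206718
Fmean [-0.35  0.29  5.49]
a wrist few 0
b wrist 1233 slope [ 0.154 -0.082] z centre 0.1031
c wrist few 0
d wrist few 0
a top 386 slope [ 0.   -0.02] z centre 0.1042
b top few 14
c top 394 slope [ 0.007 -0.01 ] z centre 0.1013
d top 291 slope [-0.004  0.013] z centre 0.0984
```

View pics/w2.png

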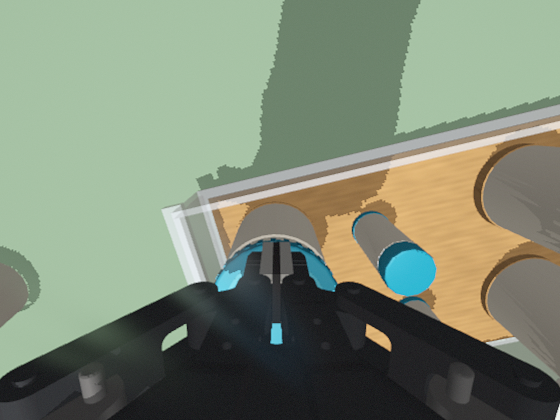

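The wrist view shows the shut fingers on lid b at about (275,270). The lid leans toward the tool by about 0.17 rad under 5 N. Next I'll lift off, move over the middle and come down to just above the top.

Emit:
play_rows([
  {"claw": 255, "dp": [0, 0, -0.003], "angular": [0, 0, 0]},
  {"claw": 255, "dp": [0, 0, -0.004], "angular": [0, 0, 0]},
  {"claw": 255, "dp": [0, 0, -0.004], "angular": [0, 0, 0]},
  {"claw": 255, "dp": [-0.008, 0, 0], "angular": [0, 0, 0]},
  {"claw": 255, "dp": [-0.008, 0, 0], "angular": [0, 0, 0]},
  {"claw": 255, "dp": [-0.008, 0, 0], "angular": [0, 0, 0]},
  {"claw": 255, "dp": [0, 0, 0], "angular": [0, 0, 0]},
  {"claw": 255, "dp": [0, 0, 0], "angular": [0, 0, 0]},
])

```text
clock: 7.22
tcp_pos: [0.5294, -0.1701, 0.1158]
orientation: [-0.0, 0.175, 0.984, 0.0]
wrist_force: [-0.9, -0.3, -0.6]
finger_gap: -0.0
```

Emit:
play_rows([
  {"claw": 255, "dp": [0, 0, 0.001], "angular": [0, 0, 0]},
  {"claw": 255, "dp": [0, 0, 0.001], "angular": [0, 0, 0]},
  {"claw": 255, "dp": [0, 0, 0.001], "angular": [0, 0, 0]},
  {"claw": 255, "dp": [0, 0, 0.001], "angular": [0, 0, 0]},
  {"claw": 255, "dp": [0, 0, 0.001], "angular": [0, 0, 0]},
  {"claw": 255, "dp": [0, 0, 0.001], "angular": [0, 0, 0]},
  {"claw": 255, "dp": [0, 0, 0], "angular": [0, 0, 0]},
  {"claw": 255, "dp": [0, 0, 0], "angular": [0, 0, 0]},
])

```text
clock: 7.88
tcp_pos: [0.5288, -0.1699, 0.1103]
orientation: [0.0, 0.176, 0.984, 0.0]
wrist_force: [-0.3, 0.2, -0.3]
finger_gap: -0.0
```

Emit:
play_rows([
  {"claw": 255, "dp": [0, 0, 0.0005], "angular": [0, 0, 0]},
  {"claw": 255, "dp": [0, 0, 0.0005], "angular": [0, 0, 0]},
  {"claw": 255, "dp": [0, 0, 0.0005], "angular": [0, 0, 0]},
  {"claw": 255, "dp": [0, 0, 0.0005], "angular": [0, 0, 0]},
  {"claw": 255, "dp": [0, 0, 0], "angular": [0, 0, 0]},
  {"claw": 255, "dp": [0, 0, 0], "angular": [0, 0, 0]},
  {"claw": 255, "dp": [0, 0, 0], "angular": [0, 0, 0]},
  {"claw": 255, "dp": [0, 0, 0], "angular": [0, 0, 0]},
])

```text
clock: 8.55
tcp_pos: [0.529, -0.1699, 0.1096]
orientation: [0.001, 0.175, 0.984, -0.0]
wrist_force: [-2.9, 1.3, 8.7]
finger_gap: 0.0001
```

Emit:
play_rows([
  {"claw": 255, "dp": [0, 0, 0.0005], "angular": [0, 0, 0]},
  {"claw": 255, "dp": [0, 0, 0], "angular": [0, 0, 0]},
  {"claw": 255, "dp": [0, 0, 0.0005], "angular": [0, 0, 0]},
  {"claw": 255, "dp": [0, 0, 0], "angular": [0, 0, 0]},
  {"claw": 255, "dp": [0, 0, 0], "angular": [0, 0, 0]},
  {"claw": 255, "dp": [0, 0, 0], "angular": [0, 0, 0]},
  {"claw": 255, "dp": [0, 0, 0], "angular": [0, 0, 0]},
  {"claw": 255, "dp": [0, 0, 0], "angular": [0, 0, 0]},
])

```text
clock: 9.22
tcp_pos: [0.529, -0.1699, 0.1088]
orientation: [0.001, 0.175, 0.984, -0.0]
wrist_force: [-3.6, 1.2, 10.4]
finger_gap: -0.0003
```

Emit:
play_rows([
  {"claw": 255, "dp": [0, 0, 0.0005], "angular": [0, 0, 0]},
  {"claw": 255, "dp": [0, 0, 0], "angular": [0, 0, 0]},
  {"claw": 255, "dp": [0, 0, 0.0005], "angular": [0, 0, 0]},
  {"claw": 255, "dp": [0, 0, 0], "angular": [0, 0, 0]},
  {"claw": 255, "dp": [0, 0, 0], "angular": [0, 0, 0]},
  {"claw": 255, "dp": [0, 0, 0], "angular": [0, 0, 0]},
  {"claw": 255, "dp": [0, 0, 0], "angular": [0, 0, 0]},
  {"claw": 255, "dp": [0, 0, 0], "angular": [0, 0, 0]},
])

```text
clock: 9.88
tcp_pos: [0.529, -0.1699, 0.1078]
orientation: [0.001, 0.175, 0.984, -0.0]
wrist_force: [-3.8, 1.7, 9.0]
finger_gap: -0.0001
```

Emit:
play_rows([
  {"claw": 255, "dp": [0, 0, 0.0005], "angular": [0, 0, 0]},
  {"claw": 255, "dp": [0, 0, 0.0005], "angular": [0, 0, 0]},
  {"claw": 255, "dp": [0, 0, 0.0005], "angular": [0, 0, 0]},
  {"claw": 255, "dp": [0, 0, 0], "angular": [0, 0, 0]},
  {"claw": 255, "dp": [0, 0, 0], "angular": [0, 0, 0]},
  {"claw": 255, "dp": [0, 0, 0], "angular": [0, 0, 0]},
  {"claw": 255, "dp": [0, 0, 0], "angular": [0, 0, 0]},
  {"claw": 255, "dp": [0, 0, 0], "angular": [0, 0, 0]},
])

```text
clock: 10.55
tcp_pos: [0.529, -0.1699, 0.1063]
orientation: [0.001, 0.175, 0.984, -0.0]
wrist_force: [-2.3, 0.9, 11.0]
finger_gap: -0.0001
```

```bash
python3 tilt.py w3
```

```text
t 10.55 tcp [ 0.529  -0.1699  0.1063] q [ 0.001  0.175  0.984 -0.   ] F [-2.28  0.91 10.96] gap -5.82574997493737e-05
Fmean [-2.96  1.19  9.99]
a wrist few 0
b wrist 6187 slope [ 0.002 -0.025] z centre 0.0998
c wrist few 0
d wrist few 0
a top 388 slope [0.01  0.007] z centre 0.1044
b top few 6
c top 393 slope [ 0.011 -0.008] z centre 0.1013
d top 228 slope [0.008 0.009] z centre 0.0977
```

Lid b is level and sinking (0.1031 to 0.0998). I'll keep following it down.

Emit:
play_rows([
  {"claw": 255, "dp": [0, 0, 0.0005], "angular": [0, 0, 0]},
  {"claw": 255, "dp": [0, 0, 0.0005], "angular": [0, 0, 0]},
  {"claw": 255, "dp": [0, 0, 0.0005], "angular": [0, 0, 0]},
  {"claw": 255, "dp": [0, 0, 0.0005], "angular": [0, 0, 0]},
  {"claw": 255, "dp": [0, 0, 0], "angular": [0, 0, 0]},
  {"claw": 255, "dp": [0, 0, 0], "angular": [0, 0, 0]},
  {"claw": 255, "dp": [0, 0, 0], "angular": [0, 0, 0]},
  {"claw": 255, "dp": [0, 0, 0], "angular": [0, 0, 0]},
])

```text
clock: 11.42
tcp_pos: [0.529, -0.1699, 0.1043]
orientation: [0.001, 0.175, 0.984, -0.0]
wrist_force: [-3.2, 1.8, 10.5]
finger_gap: -0.0
```

Emit:
play_rows([
  {"claw": 255, "dp": [0, 0, 0.0005], "angular": [0, 0, 0]},
  {"claw": 255, "dp": [0, 0, 0], "angular": [0, 0, 0]},
  {"claw": 255, "dp": [0, 0, 0.0005], "angular": [0, 0, 0]},
  {"claw": 255, "dp": [0, 0, 0], "angular": [0, 0, 0]},
  {"claw": 255, "dp": [0, 0, 0], "angular": [0, 0, 0]},
  {"claw": 255, "dp": [0, 0, 0], "angular": [0, 0, 0]},
  {"claw": 255, "dp": [0, 0, 0], "angular": [0, 0, 0]},
  {"claw": 255, "dp": [0, 0, 0], "angular": [0, 0, 0]},
])

```text
clock: 12.08
tcp_pos: [0.529, -0.1699, 0.1037]
orientation: [0.001, 0.175, 0.984, -0.0]
wrist_force: [-3.5, 2.1, 12.6]
finger_gap: 0.0002
```

Emit:
play_rows([
  {"claw": 255, "dp": [0, 0, 0.0005], "angular": [0, 0, 0]},
  {"claw": 255, "dp": [0, 0, 0], "angular": [0, 0, 0]},
  {"claw": 255, "dp": [0, 0, 0.0005], "angular": [0, 0, 0]},
  {"claw": 255, "dp": [0, 0, 0], "angular": [0, 0, 0]},
  {"claw": 255, "dp": [0, 0, 0], "angular": [0, 0, 0]},
  {"claw": 255, "dp": [0, 0, 0], "angular": [0, 0, 0]},
  {"claw": 255, "dp": [0, 0, 0], "angular": [0, 0, 0]},
  {"claw": 255, "dp": [0, 0, 0], "angular": [0, 0, 0]},
])

```text
clock: 12.75
tcp_pos: [0.5291, -0.1699, 0.1035]
orientation: [0.001, 0.175, 0.984, -0.0]
wrist_force: [-5.9, 2.1, 18.3]
finger_gap: 0.0001
```

```bash
python3 tilt.py w4
```

```text
t 12.75 tcp [ 0.5291 -0.1699  0.1035] q [ 0.001  0.175  0.984 -0.   ] F [-5.87  2.06 18.28] gap 0.00011602294433381263
Fmean [-5.54  2.32 17.31]
a wrist few 0
b wrist 6228 slope [-0.009 -0.028] z centre 0.0973
c wrist few 0
d wrist few 0
a top 388 slope [ 0.002 -0.011] z centre 0.1043
b top few 5
c top 395 slope [-0.001  0.015] z centre 0.1012
d top 226 slope [-0.005 -0.029] z centre 0.0989
```

The lid has hit its stop: it moved only 0.2 mm for a 1 mm command while the force rose to 18 N, after about 6 mm of total travel. I'll ease to a light push and check that it stays down.

Emit:
play_rows([
  {"claw": 255, "dp": [0, 0, 0], "angular": [0, 0, 0]},
  {"claw": 255, "dp": [0, 0, -0.0005], "angular": [0, 0, 0]},
  {"claw": 255, "dp": [0, 0, -0.0005], "angular": [0, 0, 0]},
  {"claw": 255, "dp": [0, 0, -0.0005], "angular": [0, 0, 0]},
  {"claw": 255, "dp": [0, 0, 0], "angular": [0, 0, 0]},
  {"claw": 255, "dp": [0, 0, 0], "angular": [0, 0, 0]},
  {"claw": 255, "dp": [0, 0, 0], "angular": [0, 0, 0]},
  {"claw": 255, "dp": [0, 0, 0], "angular": [0, 0, 0]},
])

```text
clock: 13.62
tcp_pos: [0.529, -0.1699, 0.1036]
orientation: [0.001, 0.175, 0.984, -0.0]
wrist_force: [-3.7, 0.8, 9.3]
finger_gap: 0.0001
```

```bash
python3 tilt.py w5
```

```text
t 13.62 tcp [ 0.529  -0.1699  0.1036] q [ 0.001  0.175  0.984 -0.   ] F [-3.65  0.84  9.26] gap 0.00012952360427912892
Fmean [-2.81  1.1   9.21]
a wrist few 0
b wrist 6213 slope [-0.009 -0.03 ] z centre 0.0974
c wrist few 0
d wrist few 0
a top 385 slope [ 0.007 -0.01 ] z centre 0.1046
b top few 6
c top 395 slope [0.008 0.   ] z centre 0.1011
d top 225 slope [-0.01  -0.025] z centre 0.0984
```

View pics/w5.png

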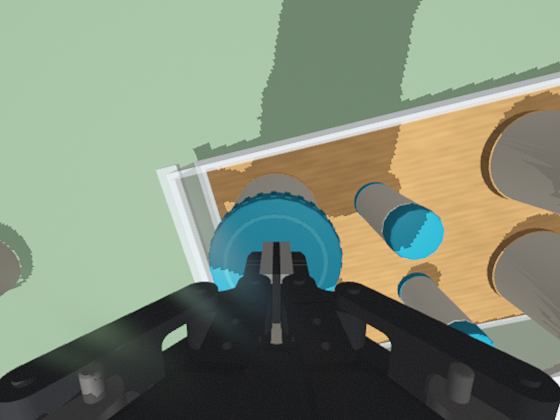

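The view shows the fingertips on the middle of lid b at about (275,255), with the lid flat and down on its jar. The neighbouring tubes are still standing. Force is steady at about 9 N. I'll check the bystanders from above, then hand in.

```bash
python3 m.py | grep -v '\[\['; python3 -c "
from h import *
st(); a=cv2.imread('pics/top.png')
env.hand_in()"
```

```text
t 13.82 tcp [ 0.529  -0.1699  0.1037] q [ 0.001  0.175  0.984 -0.   ] F [-2.73  0.95  9.1 ] gap 0.00012286385153921535
 [ 0.345  0.938 -0.   ]
 [-0.001 -0.    -1.   ]]
[272. 158.] 517 z 0.1029 mean [0.6457 0.014  0.1023] circ 0.6451 0.0134 0.0348
[342. 163.] 298 z 0.0993 mean [ 0.6279 -0.1702  0.0987] circ 0.6227 -0.1782 0.0341
[308. 163.] 100 z 0.0858 mean [ 0.6327 -0.081   0.0852] circ 0.6326 -0.0799 0.0148
[268. 194.] 500 z 0.1059 mean [0.5512 0.025  0.1052] circ 0.5515 0.025 0.0347
[313. 196.] 99 z 0.0852 mean [ 0.5459 -0.0924  0.0843] circ 0.5456 -0.0931 0.0149
[134. 236.] 102 z 0.0813 mean [0.4507 0.3814 0.0808] circ 0.4504 0.3822 0.0149
t 13.87 tcp [ 0.529  -0.1699  0.1037] q [ 0.001  0.175  0.984 -0.   ] F [-1.74  2.14  9.01] gap -3.706830019853739e-05
the job is handed in; nothing more can be done
```

Lid b was the loose one. I pressed it home and handed the job in at 13.9 s with the fingertips still holding it down at about 9 N.

- **Finding it:** I pressed only lid b. I tried it first because its measured height exceeded its stated seat height by far more than the others did. With about 5 N on its edge it tilted about 0.17 rad, so I did not press the other three lids.
- **Seating it:** I pressed it at the middle with up to about 18 N. It went down about 6 mm and then stopped: the last 1 mm of commanded push moved it only 0.2 mm. It stayed down when I eased off.
- **Last checks:** Lids a, c and d and all three tubes measured within about 2 mm of where they started. Lid d was partly hidden by the arm.

**Not checked or in disagreement:**
- I did not press lid b's edge again after seating, so "no longer rocks" rests on the hard stop and the 6 mm of travel.
- The wrist camera showed about 0.03 rad of slope on the seated lid, close to the 0.035 limit. I put this down to calibration bias, since a similar slope appeared while the lid was still sinking.
- Lid b's top read 0.0974 m, about 1.4 mm above its nominal seat. The other lids, read from the top camera, came out 0 to 2 mm above theirs.
- I did not re-measure the tape roll, marker, open jar or small carton at the end. The arm did not go near them.

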